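# Advance the watering dial one click and start it

## Robot

A 6-joint arm with a two-finger parallel gripper is mounted at the origin on the work surface. World frame = base frame: x ahead of the robot, y to its left, z up, the work surface at z = 0. Lengths are in m, angles in rad, forces in N, time in s.
With the tool pointing down it reaches from about 0.325 to 0.925 m from the base axis. Payload 3.1 kg.
Tool frame: the origin (TCP) lies between the finger pads; the fingertips stand 8 mm ahead of it and the grasp point (between the pads) lies 11 mm behind it; z points along the fingers, y is the line along which they close (so a half turn about z gives the same grasp; the last joint's range is limited). The gripper opens to 85 mm and grips with 20 to 120 N. Pads are 22 mm wide; open, the fingers measure 114 mm over their backs; the gripper's body (76 mm by 85 mm) begins 54 mm behind the grasp point. The pads swing forward as they close: fully open they stand 13 mm farther back than shut.
Start: joints at [1.159, 0.217, 1.613, -0, 1.311, -0.112], TCP at [0.185, 0.597, 0.239] pointing down, gripper open.
Joint ranges: [-2.75, 2.75], [-0.78, 2.1], [0.31, 2.55], [-1.13, 4.27], [0.13, 2.63], [-2.58, 2.58]. Speed limits (rad/s): [2.79, 2.79, 3.14, 3.14, 3.14, 3.14].

## Interface

Orientations are given as [roll, pitch, yaw] about the fixed x, y, z axes, in that order (R = Rz(yaw) Ry(pitch) Rx(roll)).
In Python, from station import robot gives the robot as it stands.
- The arm moves only by the tool jog_arm, never from a script. Its argument "increments" is a list that holds one entry, the list of rows, each a list of 7 numbers: the turn, a rotation vector about the tool's x, y, z in rad, then the shift along the tool's x, y, z in m, then the closure, from 0 (fully open) to 1 (shut). In form: [[[ax, ay, az, dx, dy, dz, claw], ...]]. A call has 1 to 8 rows; each row is the pose to reach, as a shift and turn from the pose commanded when the call began, along the tool's axes at that moment; what a row does not reach only later rows make up. A row lasts 1/10 s, in which the tool goes at most 50 mm and 8.59 degrees, less where a joint would pass 70% of its speed; a pose out of reach is approached as far as the arm can. A call with a gripper value outside its range is refused whole. The fingers move at their own pace and stop on an object; "newtons" is the grip in N (left out, the last holds). Time passes only in rows, so rows that repeat a pose let the fingers close. It gives the time, the measured TCP pose, the force, the opening and the grip force at its end, in the units of the state.
- robot.get_obs(): the state, without advancing time (a new reading comes with each control period).
- robot.snapshot(name): name is "scene" or "top" or "wrist"; returns (picture, depth): 400x640x3 uint8, blue, green, red; 400x640 float32, m along the optical axis (not along the pixel's ray), 0 where there is no reading.
- robot.camera_params(name): a dict with "camera_matrix" (3x3 intrinsics, pixels), "R" (3x3) and "t" (3): a world point X has camera coordinates R X + t; the wrist camera has in their place "mount" (4x4, takes a point from camera to tool coordinates, whose origin is the TCP and whose axes are the flange's). Camera axes: x right, y down, z forward; pixel columns grow to the right and rows downward; lengths in m; the calibration is good to about 2 mm. A picture is of the moment at which its call begins: read the wrist's pose just before it. camera_params takes no time and is no camera call.
- robot.hand_in(): hands the job in; it is judged then, once.
The state is a dict: "time": time; "joint_pos": joint angles; "joint_vel": joint speeds; "joint_torque": joint torques, N m; "position": TCP position; "ee_rot": TCP orientation; "force": force on the tool from outside, world axes, zero at the start; "torque": the same for the moment, N m; "width": opening from 0.0 (shut) to 1.0 (fully open); "grasp_force": force on a finger pad.
Only numpy, scipy, OpenCV 4.12 (cv2) and the standard library are available. Lean on these libraries where they do the work, as an engineer would, in place of code of your own. Each camera call takes 0.05 s, during which the arm holds its last target. There are 200 camera calls.

## Task

The garden-watering controller lies face up on the shed bench. With a fingertip, turn its big knurled dial one click clockwise (seen from above), into the next position and no further, then push the round start button all the way down and let it go. Grip nothing: the controller stays where it lies, and the tools around it are left alone.

Things in the scene. Friction and masses are not known exactly. Their poses are not given: they have to be found in the camera images.
- controller: Flat plastic box, 150 mm (its x) by 220 mm (its y) by 55 mm high, 1.1 to 1.8 kg, loose on four rubber feet on the bench. Origin: centre of the underside; z up. It carries the dial and the start button on its flat top face.
- dial_top (a point): Centre of the dial's top face, on its upright axis; axes as the controller's (it does not turn with the dial). Dial: black disc, 90 mm across, with a knurled rim (upright ribs standing out 1.5 mm) 2 to 18 mm above the box's face, at y = +40 mm on the controller. Its top is flat and free all over, with a flush white pointer line; flush white marks on the box show the three positions.
- dial (a joint): Dial angle in rad, growing clockwise seen from above. Detents: 0 (start; pointer to the controller's +x), 0.70 (next), 1.40 (last); stops 0.12 beyond the ends. A spring pulls it to the nearest: from 0 it snaps on by itself past 0.36, and past 1.06 goes on to the last. Takes about 0.07 N m (2.5 N at 28 mm from the axis) to click over: press about 8 N on the plastic to drag it by friction.
- start_top (a point): Centre of the top of the start button: a white round push button of 28 mm diameter in a grey collar, on the box's face at y = -65 mm in the controller's frame. Pressed straight down.
- start (a joint): Travel of the start button in m: 0 released, 0.006 fully down; it springs back, fully down takes 5 N.
- block_center (a point): Centre of a wooden sanding block, 110 x 60 x 34 mm, loose beside the controller; leave alone.
- clamp_center (a point): Centre of a red spring clamp, about 155 x 85 x 18 mm, lying loose beside the controller; leave alone.
- square_center (a point): Middle of the blade of a steel combination square lying loose beyond the controller (its +x side): blade 25 x 250 mm, head and its brass nut up to 32 mm high; leave alone.

How it is judged:
On the way, in this order (a step that is already met when the one before it is completed fails the run):
1. the dial rests in the next position, one click on (value of joint dial between 0.55 and 0.85 rad and value of joint start below 0.0015 m), for 0.2 s.
2. the start button is pushed down (value of joint dial between 0.55 and 0.85 rad and value of joint start above 0.0045 m), for 0.05 s.
At the end, for the whole second after the job is handed in: The dial rests within 0.15 rad of its 0.70 detent, the start button has been pushed down (more than 4.5 mm) after that and is released again (less than 1.5 mm), and the controller stands flat and still within 20 mm of its first place (all of step 1 and linear speed of controller below 0.02 m/s and distance of controller from where it was at the start of the episode below 0.02 m and angle between controller's own z axis and vertical below 0.05 rad); the robot touches nothing.
It fails at once if the dial is turned past the next position towards the last one (beyond 1.05) (value of joint dial above 1.05 rad).
It fails at once if the start button is pushed (over 3 mm) before the dial has clicked over (value of joint start above 0.003 m and value of joint dial below 0.4 rad).
It fails at once if the controller is lifted, tipped or shoved (more than 20 mm, or tilted 0.1 rad) (distance of controller from where it was at the start of the episode above 0.02 m or angle between controller's own z axis and vertical above 0.1 rad).
It fails at once if a tool beside the controller is moved more than 15 mm (distance of any of block_center, clamp_center, square_center from where it was at the start of the episode above 0.015 m).
It also fails if it takes over 42 s, if anything falls off the work surface, if the arm or the gripper's body presses on something with over 40 N, if the wrist force passes 120 N, or if a joint passes its speed limit or range.

## Working session

There is one attempt and no reset: what is moved stays moved. The work goes in short steps, Python scripts to look and compute and a tool call to move; the robot and the scene stay as the last step left them, time stands still between calls to the robot, and variables do not carry over. Pictures are saved under pics/ and viewed, at most 10 in all, crops included, and the job is handed in when it is done.

Besides the shell and the picture viewer there is one more tool, called after "Emit:" as name(argument=value, ...), one argument or row to a line, values as JSON. jog_arm: Moves the arm, as the interface text tells. Its arguments: {"type":"object","properties":{"increments":{"type":"array","items":{"type":"array","items":{"type":"array","items":{"type":"number"}}}},"newtons":{"type":"number"}},"required":["increments"]}

```bash
mkdir -p pics; ls
python3 - <<'E'
from station import robot
import cv2,numpy as np
o=robot.get_obs();print(o)
for n in("top","scene"):
    p,d=robot.snapshot(n);cv2.imwrite(f"pics/{n}0.png",p);np.save(f"pics/{n}0.npy",d);print(n,robot.camera_params(n))
print(robot.camera_params("wrist"))
E
```

```text
pics
{'time': 0.0, 'joint_pos': array([ 1.15879873e+00,  2.17788738e-01,  1.61496838e+00,  1.30756053e-05,
        1.31129235e+00, -1.12178382e-01]), 'joint_vel': array([ 5.40486769e-05, -1.03198030e-03,  1.66056209e-03, -9.38723548e-05,
        5.63781197e-04, -1.36219063e-03]), 'joint_torque': array([-8.54315276e-04, -3.96847129e+01, -3.03852689e+01, -1.67504395e-04,
        9.70659225e-03, -2.72280801e-06]), 'position': array([0.18422658, 0.59638   , 0.23792892]), 'ee_rot': array([-3.13915270e+00, -2.87573364e-04,  2.84176971e+00]), 'force': array([-0.05579674, -0.2984815 ,  0.41634581]), 'torque': array([-0.00077733, -0.0058662 , -0.04210232]), 'grasp_force': 0.0, 'width': 1.002099743160575}
top {'camera_matrix': array([[369.95211332,   0.        , 317.34434349],
       [  0.        , 369.95211332, 199.35521974],
       [  0.        ,   0.        ,   1.        ]]), 'R': array([[ 0.01751397, -0.99980126, -0.00952373],
       [-0.98822261, -0.01586135, -0.15219887],
       [ 0.15201757,  0.01207717, -0.988304  ]]), 't': array([0.04178038, 0.58079718, 0.79155974])}
scene {'camera_ma
[... 189 characters left out ...]
0.97295221, -0.01646463],
       [ 0.80871211, -0.20087827, -0.55284053],
       [-0.5411948 ,  0.11406981, -0.8331244 ]]), 't': array([-0.16684745, -0.42445336,  1.23554804])}
{'camera_matrix': array([[309.17894938,   0.        , 319.61715336],
       [  0.        , 309.17894938, 196.24868508],
       [  0.        ,   0.        ,   1.        ]]), 'mount': array([[-1.26410084e-04, -9.49743706e-01, -3.13028557e-01,
         7.99163785e-02],
       [ 9.99999963e-01, -4.53067918e-05, -2.66366237e-04,
         1.57218529e-04],
       [ 2.38797337e-04, -3.13028579e-01,  9.49743677e-01,
        -1.34836267e-01],
       [ 0.00000000e+00,  0.00000000e+00,  0.00000000e+00,
         1.00000000e+00]])}
```

View pics/top0.png

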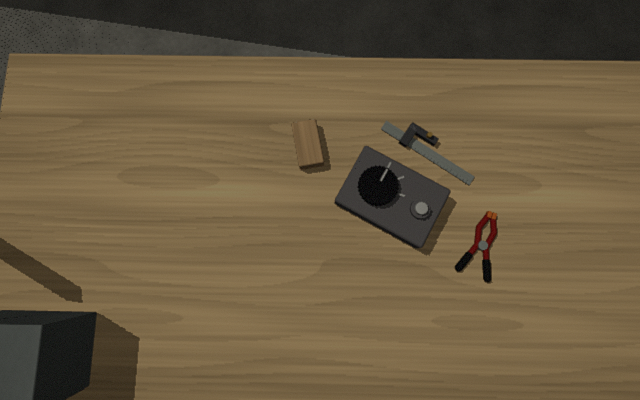

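The top view shows the controller's dial at about (379,186) with the pointer up and right towards the square, and the start button at (421,209). The block is at (310,145), the square runs from (385,125) to (470,180), and the clamp is at (480,245). Next I'll measure the dial and button.

```bash
cat > h.py <<'E'
import cv2,numpy as np
from station import robot
from scipy.spatial.transform import Rotation as Ro
def pose(o):
    return Ro.from_euler('xyz',o['ee_rot']).as_matrix(),np.array(o['position'])
def cam(n,o=None):
    c=robot.camera_params(n);K=c['camera_matrix']
    if n=='wrist':
        R,p=pose(o);M=c['mount'];return K,R@M[:3,:3],R@M[:3,3]+p
    return K,c['R'].T,-c['R'].T@c['t']
def ray(C,uv,z):
    K,A,t=C;d=A@np.linalg.inv(K)@np.r_[uv,1.];return t+d*(z-t[2])/d[2]
def pt(C,uv,dep):
    K,A,t=C;return t+A@(np.linalg.inv(K)@np.r_[uv,1.]*dep)
def blobs(m,lo,hi):
    n,l,s,c=cv2.connectedComponentsWithStats(m.astype(np.uint8))
    return [(s[i],c[i].round(1)) for i in range(1,n) if lo<s[i,4]<hi]
E
python3 - <<'E'
from h import *
for n,(x0,y0,x1,y1) in dict(top=(325,135,460,255)).items():
    p=cv2.imread(f"pics/{n}0.png");d=np.load(f"pics/{n}0.npy");C=cam(n)
    g=p.max(2);q=np.zeros_like(g);q[y0:y1,x0:x1]=1
    for nm,m,lo in(("black",(g<38)&(q>0),150),("white",(g>125)&(p.max(2)-p.min(2)<25)&(q>0),8)):
        for s,c in blobs(m,lo,5000):
            dep=d[int(c[1]),int(c[0])];print(n,nm,s,c,pt(C,c,dep).round(4))
cv2.imwrite("pics/crop.png",cv2.resize(np.hstack([cv2.imread("pics/top0.png")[130:260,320:480]]),None,fx=4,fy=4,interpolation=cv2.INTER_NEAREST))
E
```

```text
top black [ 358  166   43   42 1343] [378.5 186.9] [ 0.6052 -0.0822  0.074 ]
top black [335 202  84  46 240] [375.6 224.6] [ 0.5252 -0.0798  0.0431]
```

View pics/crop.png

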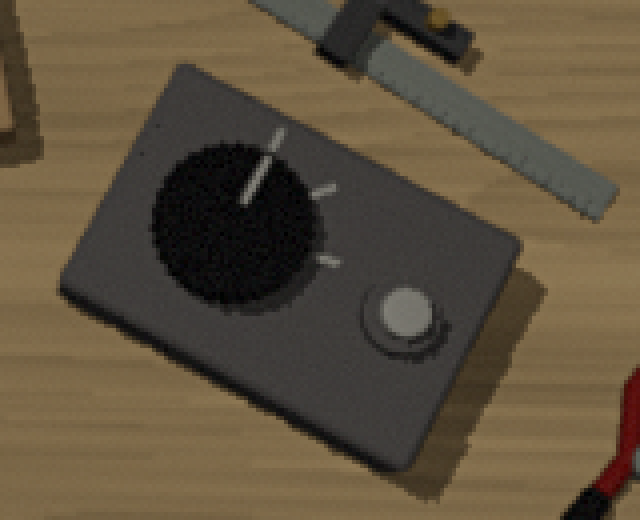

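View pics/scene0.png

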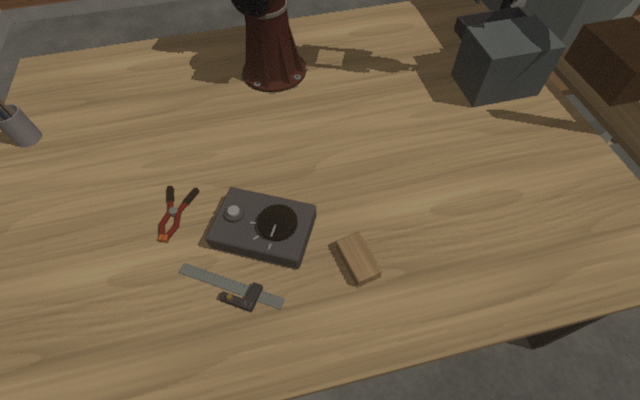

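The crop shows the dial circle centred near (379,185.5) in the full image, with the pointer towards the first mark. The button top is near (421.7,208). The next position is to the right of the pointer, which is clockwise seen from above. The scene view agrees.

Run:
```python
from h import *
C=cam("top");d=np.load("pics/top0.npy")
D=pt(C,(379,185.5),np.median(d[182:190,372:376]));B=pt(C,(421.7,208),np.median(d[206:211,419:425]))
D2=ray(C,(379,185.5),.074)
print("dial",D,D2,"btn",B,"dist",np.linalg.norm((D2-B)[:2]), "face",pt(C,(400,225),np.median(d[223:228,398:403])))
y=(D2-B)[:2];y/=np.linalg.norm(y);x=np.array([y[1],-y[0]]);print("ctrl x",x,"y",y)
print("pointer", ray(C,(320+278/4,130+130/4),.057)-D2)
o=robot.get_obs();R,p=pose(o);print(R.round(3))
T=D2+np.r_[0,0,.12]
print("world shift",T-p,"tool shift",R.T@(T-p))
```

```text
dial [ 0.60857834 -0.08344465  0.07283838] [ 0.60835179 -0.08326294  0.074     ] btn [ 0.55987403 -0.17460074  0.07629661] dist 0.10340544798091873 face [ 0.52417074 -0.13173759  0.05503341]
ctrl x [ 0.88329773 -0.46881246] y [0.46881246 0.88329773]
pointer [ 0.05652638 -0.02672996 -0.017     ]
[[-0.955  0.295 -0.001]
 [ 0.295  0.955 -0.002]
 [ 0.    -0.002 -1.   ]]
world shift [ 0.4240793  -0.67971942 -0.04408487] tool shift [-0.60593313 -0.52404096  0.04507026]
```

Emit:
jog_arm(
  increments=[
    [[0,0,0,-0.303,-0.262,0.02,1],[0,0,0,-0.303,-0.262,0.02,1],[0,0,0,-0.303,-0.262,0.02,1],[0,0,0,-0.303,-0.262,0.02,1],[0,0,0,-0.303,-0.262,0.02,1],[0,0,0,-0.303,-0.262,0.02,1],[0,0,0,-0.303,-0.262,0.02,1],[0,0,0,-0.303,-0.262,0.02,1]],
  ],
)

```text
time: 0.9
position: [0.3964, 0.2563, 0.219]
ee_rot: [-3.142, -0.0, 2.842]
force: [1.0, -0.2, -0.2]
width: -0.001
grasp_force: 0.0
```

Emit:
jog_arm(
  increments=[
    [[0,0,0,-0.303,-0.262,0.02,1],[0,0,0,-0.303,-0.262,0.02,1],[0,0,0,-0.303,-0.262,0.02,1],[0,0,0,-0.303,-0.262,0.02,1],[0,0,0,-0.303,-0.262,0.02,1],[0,0,0,-0.303,-0.262,0.02,1],[0,0,0,-0.303,-0.262,0.02,1],[0,0,0,-0.303,-0.262,0.02,1]],
  ],
)

```text
time: 1.7
position: [0.608, -0.0825, 0.1987]
ee_rot: [3.141, -0.001, 2.841]
force: [0.2, 0.3, 0.5]
width: -0.002
grasp_force: 0.0
```

Run:
```python
from h import *
o=robot.get_obs();p,d=robot.snapshot("wrist");cv2.imwrite("pics/w1.png",p);np.save("pics/w1.npy",d);C=cam("wrist",o)
np.save("pics/w1o.npy",np.r_[o['position'],o['ee_rot']])
K,A,t=C
v,u=np.mgrid[0:400,0:640];P=t+(np.stack([u,v,np.ones_like(u)],-1).reshape(-1,3)@np.linalg.inv(K).T*d.reshape(-1,1))@A.T
P=P.reshape(400,640,3)
Z=P[...,2];g=p.max(2)
m=(Z>.067)&(Z<.09)&(np.hypot(P[...,0]-.608,P[...,1]+.083)<.2)
for s,c in blobs(m,300,1e6):
    print(s,c,P[int(c[1]),int(c[0])])
for nm,mm in(("dark",(g<40)),("white",(g>120)&(p.max(2)-p.min(2)<30))):
    for s,c in blobs(mm,60,60000): print(nm,s,c,P[int(c[1]),int(c[0])].round(4))
```

```text
[ 270  142  102   98 7423] [320.5 190.8] [ 0.60796582 -0.08199766  0.07381412]
[ 181  146   48   48 1460] [203.5 170. ] [ 0.56061247 -0.17133489  0.07724929]
dark [   0   51   41   55 1143] [17.7 78.7] [ 0.4316 -0.3314  0.0167]
dark [  61   55   28   55 1139] [74.5 81.6] [ 0.45   -0.2809  0.0162]
dark [ 270  141  101   98 7268] [320.5 188.8] [ 0.6065 -0.0815  0.0728]
dark [216 148  15  31  66] [226.2 161.9] [ 0.5605 -0.1542  0.0646]
dark [   61   242   519   158 38145] [319.5 351.7] [ 8.471e-01 -1.573e-01  7.000e-04]
white [311 206  10  30 133] [315.4 220.3] [ 0.6338 -0.0947  0.0738]
white [269 219  13  11  65] [274.9 223.6] [ 0.6321 -0.1363  0.0557]
white [ 140  244  137   50 2251] [207.4 268.9] [ 0.6826 -0.2487  0.0038]
```

View pics/w1.png

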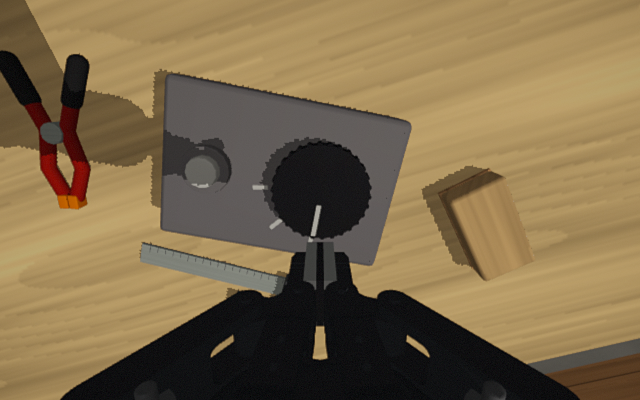

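The wrist view shows the dial centred at (320,190) and right in front of the fingertips. The button is at about (202,171), with the clamp far left, the square at the lower left and the block on the right. Dial (0.608,-0.082) and button (0.560,-0.174) agree with the top view and the 105 mm spacing. I'll go to a point 30 mm from the axis, just above the dial top.

Emit:
jog_arm(
  increments=[
    [[0,0,0,0.029,-0.009,0.04,1],[0,0,0,0.029,-0.009,0.085,1],[0,0,0,0.029,-0.009,0.11,1],[0,0,0,0.029,-0.009,0.11,1],[0,0,0,0.029,-0.009,0.11,1]],
  ],
)

```text
time: 2.25
position: [0.5771, -0.0805, 0.0893]
ee_rot: [-3.142, -0.001, 2.842]
force: [0.3, -0.3, 0.7]
width: 0.003
grasp_force: 0.0
```

Emit:
jog_arm(
  increments=[
    [[0,0,0,0,0,0.002,1],[0,0,0,0,0,0.004,1],[0,0,0,0,0,0.004,1]],
  ],
)

```text
time: 2.55
position: [0.5784, -0.0808, 0.0868]
ee_rot: [3.142, 0.003, 2.842]
force: [-0.3, -0.4, -0.2]
width: -0.002
grasp_force: 0.0
```

```bash
python3 -c "
from station import robot
o=robot.get_obs();print(o['joint_pos'],o['position'],o['force'])"
```

```text
[-2.59018902e-01  3.04558426e-01  1.81806094e+00 -4.26979420e-05
  1.01643808e+00 -1.53020122e+00] [ 0.57836203 -0.08084481  0.08682926] [-0.28447356 -0.39018204 -0.18385705]
```

Emit:
jog_arm(
  increments=[
    [[0,0,0,0,0,0.001,1],[0,0,0,0,0,0.002,1],[0,0,0,0,0,0.003,1],[0,0,0,0,0,0.003,1]],
  ],
)

```text
time: 2.95
position: [0.5771, -0.0807, 0.0822]
ee_rot: [-3.142, -0.0, 2.842]
force: [-0.2, 0.1, 0.0]
width: -0.003
grasp_force: 0.0
```

Emit:
jog_arm(
  increments=[
    [[0,0,0,0,0,0.001,1],[0,0,0,0,0,0.001,1]],
  ],
)

```text
time: 3.15
position: [0.5771, -0.0807, 0.0812]
ee_rot: [-3.142, -0.0, 2.842]
force: [0.1, 1.1, -0.0]
width: -0.0
grasp_force: 0.0
```

Emit:
jog_arm(
  increments=[
    [[0,0,0,0,0,0.0005,1],[0,0,0,0,0,0.0005,1]],
  ],
)

```text
time: 3.35
position: [0.5773, -0.0807, 0.0811]
ee_rot: [-3.142, -0.0, 2.842]
force: [-0.8, 0.7, 2.6]
width: -0.002
grasp_force: 0.8
```

Emit:
jog_arm(
  increments=[
    [[0,0,0,0,0,0.0005,1],[0,0,0,0,0,0.0005,1]],
  ],
)

```text
time: 3.55
position: [0.5773, -0.0807, 0.081]
ee_rot: [-3.141, -0.0, 2.842]
force: [-3.1, 0.3, 5.5]
width: -0.002
grasp_force: 2.5
```

Emit:
jog_arm(
  increments=[
    [[0,0,0,0,0,0.0005,1],[0,0,0,0,0,0.0005,1]],
  ],
)

```text
time: 3.75
position: [0.5773, -0.0807, 0.081]
ee_rot: [-3.141, -0.0, 2.842]
force: [-2.8, -0.6, 7.7]
width: -0.0
grasp_force: 3.7
```

Contact is at the expected height with about 8 N of press. Now I'll drag 0.55 rad clockwise around the axis, turning the tool with it.

Emit:
jog_arm(
  increments=[
    [[0,0,0,0,0,0.0005,1],[0,0,0.1,0.0008,0.0029,0.0005,1],[0,0,0.2,0.0012,0.0059,0.0005,1],[0,0,0.3,0.0014,0.009,0.0005,1],[0,0,0.4,0.0013,0.012,0.0005,1],[0,0,0.5,0.0008,0.015,0.0005,1],[0,0,0.55,0.0005,0.0165,0.0005,1],[0,0,0.55,0.0005,0.0165,0.0005,1]],
  ],
)

```text
time: 4.55
position: [0.5832, -0.0643, 0.081]
ee_rot: [3.139, 0.002, 2.291]
force: [-0.7, 1.5, 6.9]
width: -0.001
grasp_force: 3.4
```

Emit:
jog_arm(
  increments=[
    [[0,0,0,0,0,-0.003,1],[0,0,0,0,0,-0.02,1],[0,0,0,0,0,-0.06,1],[0,0,0,0,0,-0.1,1],[0,0,0,0,0,-0.1,1]],
  ],
)

```text
time: 5.05
position: [0.5865, -0.066, 0.1865]
ee_rot: [3.134, 0.011, 2.292]
force: [0.8, -0.4, 0.4]
width: -0.001
grasp_force: 0.0
```

Run:
```python
from h import *
o=robot.get_obs();p,d=robot.snapshot("wrist");cv2.imwrite("pics/w2.png",p);C=cam("wrist",o);K,A,t=C
v,u=np.mgrid[0:400,0:640];P=(t+(np.stack([u,v,np.ones_like(u)],-1).reshape(-1,3)@np.linalg.inv(K).T*d.reshape(-1,1))@A.T).reshape(400,640,3)
g=p.max(2);print(o['time'],o['position'],o['ee_rot'],o['joint_pos'][5])
for s,c in blobs((P[...,2]>.067)&(P[...,2]<.09),300,1e6): print(s,c,P[int(c[1]),int(c[0])].round(4))
for s,c in blobs((g>110)&(p.max(2)-p.min(2)<30),40,3000): print("white",s,c,P[int(c[1]),int(c[0])].round(4))
```

```text
5.05 [ 0.58645936 -0.06596131  0.18651122] [3.13376459 0.01119939 2.2918213 ] -0.9518549149072596
[ 276  173  103   91 6413] [328.  215.6] [ 0.6061 -0.0755  0.0733]
[ 198  238   47   41 1235] [220.5 258.6] [ 0.56   -0.1683  0.0774]
white [268 242  11   9  51] [273. 246.] [ 0.5932 -0.1392  0.0552]
white [204 247  32  30 638] [220.  263.4] [ 0.5631 -0.1731  0.0764]
white [ 92 281  19  15 187] [102.3 288.4] [ 0.488  -0.3283  0.0182]
white [401 289  13   9  53] [408.4 292.3] [ 0.7667 -0.1063  0.0046]
white [222 336  11  12  57] [227.5 341.5] [ 0.6453 -0.31    0.0048]
```

View pics/w2.png

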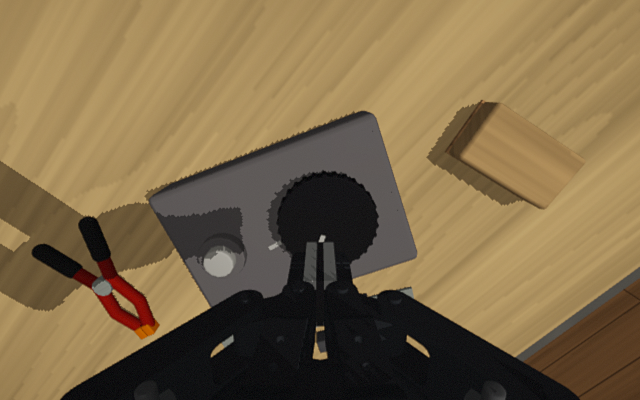

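The wrist view shows the dial at (328,215), but the fingers hide most of the pointer. Its inner end is near (322,238). I'll move over the button, which leaves the dial in clear view, and turn the tool back.

Emit:
jog_arm(
  increments=[
    [[0,0,-0.14,-0.02,-0.03,0,1],[0,0,-0.28,-0.04,-0.06,0,1],[0,0,-0.42,-0.063,-0.091,0,1],[0,0,-0.55,-0.063,-0.091,0,1],[0,0,-0.55,-0.063,-0.091,0,1],[0,0,-0.55,-0.063,-0.091,0,1]],
  ],
)

```text
time: 5.7
position: [0.5541, -0.1717, 0.1778]
ee_rot: [3.141, -0.003, 2.839]
force: [-0.3, 1.4, -0.1]
width: -0.003
grasp_force: 0.0
```

Run:
```python
from h import *
o=robot.get_obs();p,d=robot.snapshot("wrist");C=cam("wrist",o);K,A,t=C
v,u=np.mgrid[0:400,0:640];P=(t+(np.stack([u,v,np.ones_like(u)],-1).reshape(-1,3)@np.linalg.inv(K).T*d.reshape(-1,1))@A.T).reshape(400,640,3)
g=p.max(2);print(o['time'],o['position'],o['ee_rot'])
for s,c in blobs((P[...,2]>.067)&(P[...,2]<.09),300,1e6): print(s,c,P[int(c[1]),int(c[0])].round(4))
for s,c in blobs((g>110)&(p.max(2)-p.min(2)<30),30,3000): print("white",s,c,P[int(c[1]),int(c[0])].round(4))
cv2.imwrite("pics/w3.png",cv2.resize(p[100:300,250:550],None,fx=2.5,fy=2.5))
```

```text
5.7 [ 0.55405493 -0.1716648   0.17783009] [ 3.14104458e+00 -2.58659339e-03  2.83895474e+00]
[ 386  177  108   99 8003] [439.4 225.9] [ 0.607  -0.0829  0.0734]
[ 294  181   50   48 1510] [318.3 204.7] [ 0.5574 -0.1739  0.0776]
white [302 193  34  32 831] [319.  208.6] [ 0.5612 -0.1743  0.0769]
white [362 218  13   6  67] [367.3 220.5] [ 0.5922 -0.139   0.0562]
white [400 236  31  22 174] [415.  246.8] [ 0.6199 -0.1064  0.0741]
white [374 253  15  11  71] [381.2 257.5] [ 0.6318 -0.1359  0.0569]
white [412 271   8  13  62] [415.3 276.8] [ 0.6622 -0.1097  0.0556]
white [221 273  62  25 773] [248.5 285.4] [ 0.6536 -0.2898  0.0031]
```

View pics/w3.png

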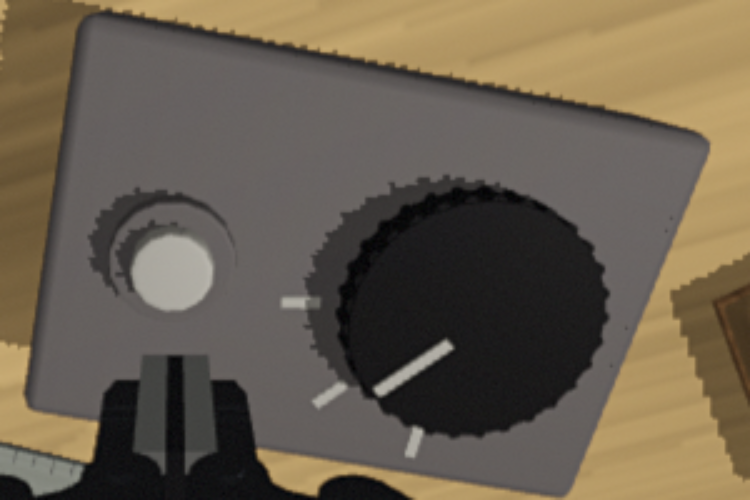

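The view shows the pointer lined up with the middle mark, so the dial is one click on. The button is at about (0.561,-0.174) and the controller hasn't moved. I'll centre over the button and descend.

Emit:
jog_arm(
  increments=[
    [[0,0,0,-0.007,0,0.03,1],[0,0,0,-0.007,0,0.07,1],[0,0,0,-0.007,0,0.085,1],[0,0,0,-0.007,0,0.085,1],[0,0,0,-0.007,0,0.085,1]],
  ],
)

```text
time: 6.25
position: [0.562, -0.1739, 0.0949]
ee_rot: [-3.142, 0.0, 2.842]
force: [0.6, 0.2, -0.2]
width: -0.002
grasp_force: 0.0
```

Emit:
jog_arm(
  increments=[
    [[0,0,0,0,0,0.006,1],[0,0,0,0,0,0.009,1],[0,0,0,0,0,0.012,1],[0,0,0,0,0,0.014,1],[0,0,0,0,0,0.016,1],[0,0,0,0,0,0.016,1]],
  ],
)

```text
time: 6.85
position: [0.5626, -0.1746, 0.0793]
ee_rot: [-3.141, 0.002, 2.842]
force: [-0.3, 1.5, 4.7]
width: -0.001
grasp_force: 2.3
```

Emit:
jog_arm(
  increments=[
    [[0,0,0,0,0,0.001,1],[0,0,0,0,0,0.001,1]],
  ],
)

```text
time: 7.05
position: [0.5626, -0.1746, 0.079]
ee_rot: [-3.141, 0.002, 2.842]
force: [-1.2, 1.0, 8.3]
width: 0.001
grasp_force: 4.2
```

Emit:
jog_arm(
  increments=[
    [[0,0,0,0,0,0.001,1],[0,0,0,0,0,0.001,1]],
  ],
)

```text
time: 7.25
position: [0.5626, -0.1746, 0.0789]
ee_rot: [-3.141, 0.002, 2.842]
force: [-2.3, 0.5, 12.2]
width: 0.002
grasp_force: 6.4
```

Emit:
jog_arm(
  increments=[
    [[0,0,0,0,0,-0.006,1],[0,0,0,0,0,-0.02,1],[0,0,0,0,0,-0.06,1],[0,0,0,0,0,-0.1,1],[0,0,0,0,0,-0.1,1],[0,0,0,0,0,-0.1,1]],
  ],
)

```text
time: 7.85
position: [0.5619, -0.1744, 0.1778]
ee_rot: [-3.141, 0.002, 2.842]
force: [0.0, 0.6, -0.4]
width: 0.002
grasp_force: 0.0
```

Run:
```python
from h import *
o=robot.get_obs();p,d=robot.snapshot("wrist");C=cam("wrist",o);K,A,t=C
v,u=np.mgrid[0:400,0:640];P=(t+(np.stack([u,v,np.ones_like(u)],-1).reshape(-1,3)@np.linalg.inv(K).T*d.reshape(-1,1))@A.T).reshape(400,640,3)
g=p.max(2);print(o['time'],o['position'],o['force'])
for s,c in blobs((g>110)&(p.max(2)-p.min(2)<30),30,3000): print("white",s,c,P[int(c[1]),int(c[0])].round(4))
cv2.imwrite("pics/w4.png",p)
```

```text
7.85 [ 0.56193194 -0.17444906  0.17778944] [ 0.03752719  0.63591055 -0.40305023]
white [303 183  34  32 858] [319.4 198.3] [ 0.5613 -0.1747  0.0769]
white [363 209  13   6  66] [368.2 211.5] [ 0.593  -0.1388  0.0548]
white [401 227  31  23 175] [416.2 237.7] [ 0.6207 -0.1064  0.0726]
white [375 244  15  11  78] [382.1 249. ] [ 0.6332 -0.1358  0.0555]
white [413 262   8  14  67] [416.4 268.3] [ 0.6617 -0.1099  0.0563]
white [ 221  265   66   31 1088] [251.7 280.7] [ 0.6572 -0.287   0.0037]
```

View pics/w4.png

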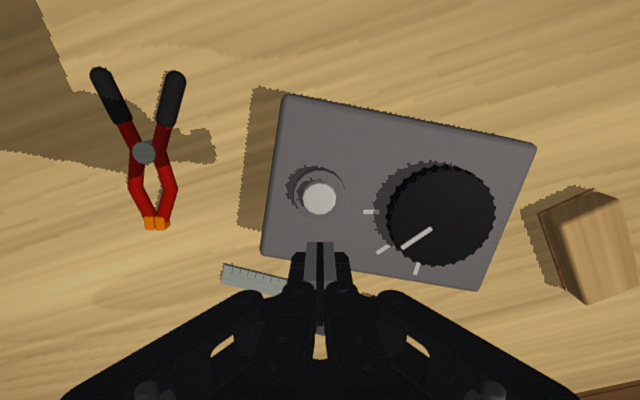

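The button at (319,198) is back up at z = 0.077, after a hard stop about 6 mm down at 12 N. The pointer at (416,238) still lines up with the middle mark, and nothing else has moved. Handing in.

```bash
python3 -c "
from station import robot
print(robot.hand_in())"
```

```text
the job is handed in; nothing more can be done
None
```

I turned the dial one click clockwise to its middle mark, pushed the start button down to its stop (about 6 mm) and let it spring back, then handed the job in; the hand-in call returned no verdict.

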